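# Clear the optics case and hold its sprung lid open

## Task

Using the orange-handled pusher, sweep the three resin sample blocks off the shut lid of the optics case into the blue tray beside it, without touching the blocks with the gripper and without lifting the lid until they are all in the tray. Stand the pusher back on the bench clear of everything, then raise the sprung lid (it has a yellow tab) to 60 degrees from shut and finish while still holding it there with the gripper, so that a colleague can take out a lens. Leave the handset and the spare objective where they are.

Things in the scene. Friction and masses are not known exactly. Their poses are not given: they have to be found in the camera images.
- case: Flat aluminium optics case, fixed to the bench, 160 (x) x 220 (y) x 63 mm high with its lid shut. Origin at the centre of its underside on the bench; x points from its front (tab side, towards the robot) to its hinge side, y along its width, z up. The lid is a flat grey plate without rims, 8 mm thick, its top 63 mm above the bench; the tray and the slide tray stand along its two ends, 3 mm away, with the same yaw.
- lid (a joint): Opening angle of the case lid in rad: 0 shut and level, growing as the front edge rises (60 degrees = 1.047), stop at 1.6. Weight and a light spring shut it from any angle if let go: lifting it at the tab takes about 1 to 4 N.
- lid_tab (a point): Grip point in the yellow tab that stands out level from the middle of the lid's front edge. The tab is 45 mm long (away from the hinge), 24 mm wide (along the case's y) and 14 mm thick; the point is at its middle, 183 mm from the hinge axis and 56 mm above the bench when shut; free space all round it. Axes turn with the lid; as built equal to the case's.
- lid_hinge (a point): Middle of the lid's hinge axis, along the top of the case's far (+x) side, 55 mm above the bench; the axis runs along the case's y.
- tray: Blue open catch tray, fixed, at one end of the case (either end, +y or -y of the case): 180 (x) x 130 (y) mm outside, walls 40 mm high and 4 mm thick, floor about 4 mm thick. Origin at the centre of its underside, axes parallel to the case's.
- slide_tray: White tray with glass slides on grey foam, fixed, at the other end of the case, same outside size as the blue tray (180 x 130 x 40 mm). Origin at the centre of its underside. No blocks belong in it.
- block0_center (a point): Centre of the red resin sample block, 26 x 26 x 16 mm, 20 g, loose, lying flat on the lid at the start.
- block1_center (a point): Centre of the green resin sample block, 26 x 26 x 16 mm, 20 g, loose, lying flat on the lid at the start.
- block2_center (a point): Centre of the white resin sample block, 26 x 26 x 16 mm, 20 g, loose, lying flat on the lid at the start.
- pusher: Bench pusher, loose, about 160 g, standing on the bench to the robot's left or right. A black blade 140 mm long (its x) by 26 mm thick (its y) by 30 mm high stands on its flat underside; an upright orange handle 44 (x) x 20 (y) mm rises from the blade's middle, from 30 to 80 mm above the underside. Origin at the centre of the underside, z up.
- pusher_grip (a point): Centre of the pusher's orange handle, 55 mm above its underside; pinch it across its 20 mm thickness (the pusher's y).
- handset: Black joystick handset, loose, 130 x 85 mm, 78 mm high over the stick, on the opposite side from the pusher. Origin at the centre of its underside. Leave alone.
- objective: Spare microscope objective, loose, standing on the bench beyond the case: 32 mm across, 50 mm high. Origin at the centre of its underside. Leave alone.
There are look-alikes about, which are no part of the job. What is meant by the pusher is not red, and is the smaller of those in its own colour.

How it is judged (in metres and radians):
On the way, in this order (a step that is already met when the one before it is completed fails the run):
1. all three blocks lie in the blue tray, swept off the shut lid (x of block0_center in the frame of tray between -0.084 and 0.084 m and y of block0_center in the frame of tray between -0.059 and 0.059 m and z of block0_center in the frame of tray between 0 and 0.042 m and x of block1_center in the frame of tray between -0.084 and 0.084 m and y of block1_center in the frame of tray between -0.059 and 0.059 m and z of block1_center in the frame of tray between 0 and 0.042 m and x of block2_center in the frame of tray between -0.084 and 0.084 m and y of block2_center in the frame of tray between -0.059 and 0.059 m and z of block2_center in the frame of tray between 0 and 0.042 m and value of joint lid below 0.1 rad), for 0.2 s.
2. the pusher stands upright on the bench, let go, clear of the case, the trays and the other things (height (world z) of pusher below 0.004 m and angle between pusher's own z axis and vertical below 0.1 rad and linear speed of pusher below 0.02 m/s and contact force between the fingers and pusher below 0.1 N and contact force between pusher and tray below 0.1 N and contact force between pusher and slide_tray below 0.1 N and contact force between pusher and case below 0.1 N and contact force between pusher and handset below 0.1 N and contact force between pusher and objective below 0.1 N), for 0.2 s.
At the end, for the whole second after the job is handed in: The fingers hold the lid still at 60 degrees, within 8 degrees, nothing else bearing on it; the three blocks lie in the blue tray (centres inside its walls, at most 42 mm up); the pusher stands upright on the bench, let go, touching no other thing (all of step 2 and x of block0_center in the frame of tray between -0.084 and 0.084 m and y of block0_center in the frame of tray between -0.059 and 0.059 m and z of block0_center in the frame of tray between 0 and 0.042 m and x of block1_center in the frame of tray between -0.084 and 0.084 m and y of block1_center in the frame of tray between -0.059 and 0.059 m and z of block1_center in the frame of tray between 0 and 0.042 m and x of block2_center in the frame of tray between -0.084 and 0.084 m and y of block2_center in the frame of tray between -0.059 and 0.059 m and z of block2_center in the frame of tray between 0 and 0.042 m and contact force between lid and block0 below 0.05 N and contact force between lid and block1 below 0.05 N and contact force between lid and block2 below 0.05 N and contact force between lid and pusher below 0.05 N and contact force between lid and handset below 0.05 N and contact force between lid and objective below 0.05 N and value of joint lid between 0.907 and 1.187 rad and velocity of joint lid between -0.05 and 0.05 rad/s and contact force between the fingers and lid above 0.5 N); the arm keeps its last pose, push and grip.
It fails at once if the lid is lifted (over 0.12 rad) before all the blocks are in the blue tray (value of joint lid above 0.12 rad and not ((x of block0_center in the frame of tray between -0.084 and 0.084 m and y of block0_center in the frame of tray between -0.059 and 0.059 m and z of block0_center in the frame of tray between 0 and 0.042 m) and (x of block1_center in the frame of tray between -0.084 and 0.084 m and y of block1_center in the frame of tray between -0.059 and 0.059 m and z of block1_center in the frame of tray between 0 and 0.042 m) and (x of block2_center in the frame of tray between -0.084 and 0.084 m and y of block2_center in the frame of tray between -0.059 and 0.059 m and z of block2_center in the frame of tray between 0 and 0.042 m))).
It fails at once if the gripper's fingers press on a block (contact force between the fingers and block0 above 0.5 N or contact force between the fingers and block1 above 0.5 N or contact force between the fingers and block2 above 0.5 N).
It fails at once if the handset or the spare objective is moved over 15 mm or tipped (distance of any of handset, objective from where it was at the start of the episode above 0.015 m or angle between objective's own z axis and vertical above 0.3 rad).
It also fails if it takes over 72 s, if anything falls off the work surface, if the arm or the gripper's body presses on something with over 40 N, if the wrist force passes 120 N, or if a joint passes its speed limit or range.

## Robot

A 6-joint arm with a two-finger parallel gripper is mounted at the origin on the work surface. World frame = base frame: x ahead of the robot, y to its left, z up, the work surface at z = 0. Lengths are in m, angles in degrees, forces in N, time in s.
With the tool pointing down it reaches from about 0.25 to 0.775 m from the base axis. Payload 8.9 kg.
Tool frame: the origin (TCP) lies on the centre line of the jaws, within the pads' length; the fingertips stand 19 mm ahead of it and the grasp point (between the pads) is the TCP; z points along the fingers, y is the line along which they close (so a half turn about z gives the same grasp; the last joint's range is limited). The gripper opens to 85 mm and grips with 20 to 120 N. Pads are 22 mm wide; open, the fingers measure 114 mm over their backs; the gripper's body (76 mm by 85 mm) begins 54 mm behind the grasp point. The pads swing forward as they close: fully open they stand 13 mm farther back than shut.
Start: joints at [-74.215, 16.656, -8.789, 64.555, 0, 82.019], TCP at [0.212, -0.48, 0.25] pointing down, gripper open.
Joint ranges: [-144.48, 144.48], [-52.06, 99.96], [-74.48, 78.29], [-112.23, 115.85], [-86.99, 84.42], [-180, 180]. Speed limits (degrees/s): [127.2, 127.2, 159.86, 180, 180, 180].

## Interface

Orientations are given as [roll, pitch, yaw] about the fixed x, y, z axes, in that order (R = Rz(yaw) Ry(pitch) Rx(roll)).
In Python, from cell import read_state, read_camera, hand_in, find_in, place_of gives the robot as it stands.
- The arm moves only by the tool step_arm, never from a script. Its argument "commands" is a list of rows, each a list of 5 numbers: the gripper command: -1 is shut, 1 is fully open, values between are in proportion, then the shift along the tool's x, y, z in m, then the turn about the tool's z in rad. In form: [[hand, dx, dy, dz, yaw], ...]. A call has 1 to 5 rows; each row is the pose to reach, as a shift and turn from the pose commanded when the call began, along the tool's axes at that moment; what a row does not reach only later rows make up. A row lasts 1/8 s, in which the tool goes at most 62.5 mm and 10.7 degrees, less where a joint would pass 70% of its speed; a pose out of reach is approached as far as the arm can. A call with a gripper value outside its range is refused whole. The fingers move at their own pace and stop on an object; "force" is the grip in N (left out, the last holds). Time passes only in rows, so rows that repeat a pose let the fingers close. It gives the time, the measured TCP pose, the force, the opening and the grip force at its end, in the units of the state.
- read_state(): the state, without advancing time (a new reading comes with each control period).
- read_camera(name): name is "side" or "top"; returns a dict with "frame" (480x640x3 uint8, blue, green, red), "depth" (480x640 float32, m along the optical axis (not along the pixel's ray), 0 where there is no reading), "vertical_fov" (degrees; the focal length in pixels is half the picture's height over the tangent of half this angle, whatever the lens; pixels are square), "cx", "cy" (the principal point, pixels), "R" (3x3) and "t" (3): a world point X has camera coordinates R X + t. Camera axes: x right, y down, z forward; pixel columns grow to the right and rows downward; lengths in m; the calibration is good to about 2 mm. A picture is of the moment at which its call begins.
- hand_in(): hands the job in; it is judged then, once.
Trained networks look in the newest picture that a camera, given by its name, has taken for a name from the list of things; names that differ only in an ending like _2 or _b are one class to them, and where a whole thing is asked for, a point or a joint stands for the part that bears it (a point fixed in the world has none). Each returns a list of dicts, best first, with "p" (0 to 1); they miss things now and then, are a little off and sometimes report something else, mostly with a low value. They report only what shows in the picture. A call takes as long as a camera call. They do not tell look-alikes from the thing itself.
- find_in(name, camera): "xyz" ([x, y, z] in m, in world coordinates, good to about 4 mm: the middle of the surface that is visible of it).
- place_of(name, camera): "xyz" ([x, y, z] in m, in world coordinates, good to about 4 mm: a listed point, or the origin of a listed thing).
The state is a dict: "time_s": time; "joint_pos": joint angles; "dq": joint speeds; "effort": joint torques, N m; "tool_pos": TCP position; "orientation": TCP orientation; "contact_force": force on the tool from outside, world axes, zero at the start; "torque": the same for the moment, N m; "opening": finger opening in m; "gripper_force": force on a finger pad.
Only numpy, scipy, OpenCV 4.12 (cv2) and the standard library are available. Lean on these libraries where they do the work, as an engineer would, in place of code of your own. Each camera call takes 0.05 s, during which the arm holds its last target. There are 200 camera calls.

## Working session

There is one attempt and no reset: what is moved stays moved. The work goes in short steps, Python scripts to look and compute and a tool call to move; the robot and the scene stay as the last step left them, time stands still between calls to the robot, and variables do not carry over. Pictures are saved under pics/ and viewed, at most 10 in all, crops included, and the job is handed in when it is done.

Besides the shell and the picture viewer there is one more tool, called after ">>>" as name([rows], argument=value, ...), one row to a line, values as JSON. step_arm: Moves the arm, as the interface text tells. Its arguments: {"type":"object","properties":{"commands":{"type":"array"},"force":{"type":"number"}},"required":["commands"]}

```bash
mkdir -p pics
cat > h.py <<'E'
import numpy as np, cv2
from cell import read_state, read_camera, hand_in, find_in, place_of
def cloud(c):
    d=c["depth"]; f=240/np.tan(np.radians(c["vertical_fov"])/2)
    v,u=np.mgrid[:480,:640]
    P=np.stack([(u-c["cx"])/f*d,(v-c["cy"])/f*d,d],-1)
    W=(P-np.array(c["t"]))@np.array(c["R"])
    W[d==0]=np.nan
    return W
def px(c,X):
    f=240/np.tan(np.radians(c["vertical_fov"])/2)
    p=np.array(c["R"])@np.array(X)+np.array(c["t"]); return np.round([c["cx"]+f*p[0]/p[2],c["cy"]+f*p[1]/p[2]]).astype(int)
E
python3 - <<'E'
from h import *
for n in("top","side"):
    c=read_camera(n); cv2.imwrite(f"pics/{n}0.png",c["frame"])
    for k in "case lid_tab lid_hinge tray slide_tray block0_center block1_center block2_center pusher pusher_grip handset objective".split():
        print(n,k,[(np.round(r["xyz"],3).tolist(),round(r["p"],2),px(c,r["xyz"]).tolist()) for r in place_of(k,n)[:4]])
s=read_state();print(s)
E
```

```text
top case [([0.57, -0.01, -0.002], 0.88, [287, 240])]
top lid_tab [([0.471, -0.01, 0.053], 0.59, [286, 282])]
top lid_hinge [([0.654, -0.012, 0.053], 0.78, [288, 201])]
top tray [([0.569, -0.191, 0.002], 0.79, [365, 242])]
top slide_tray [([0.572, 0.167, -0.003], 0.7, [212, 238])]
top block0_center [([0.568, -0.06, 0.068], 0.56, [309, 238])]
top block1_center [([0.56, -0.01, 0.068], 0.43, [286, 241]), ([0.473, -0.014, 0.054], 0.27, [287, 281])]
top block2_center [([0.556, 0.044, 0.072], 0.42, [262, 243])]
top pusher [([0.509, -0.38, 0.001], 0.86, [446, 269]), ([0.521, -0.565, 0.002], 0.85, [525, 265]), ([0.372, -0.26, -0.002], 0.83, [394, 328])]
top pusher_grip [([0.51, -0.376, 0.058], 0.96, [450, 267]), ([0.519, -0.559, 0.073], 0.9, [534, 263]), ([0.37, -0.257, 0.053], 0.83, [396, 329])]
top handset [([0.51, -0.379, -0.001], 0.58, [445, 268]), ([0.495, 0.383, -0.003], 0.56, [118, 270]), ([0.652, -0.011, 0.054], 0.43, [287, 202])]
top objective [([0.784, -0.014, -0.001], 0.72, [291, 151])]
side case [([0.577, -0.012, -0.001], 0.59, [318, 275])]
side lid_tab [([0.47, -0.012, 0.052], 0.
[... 943 characters left out ...]
 0.49, [236, 263])]
{'time_s': 1.3, 'joint_pos': array([-7.42155530e+01,  1.66554984e+01, -8.78945435e+00,  6.45532876e+01,
       -1.09613496e-03,  8.20192916e+01]), 'dq': array([-0.05162627,  0.00805624, -0.10187198,  0.07154342,  0.04243449,
        0.05901902]), 'effort': array([-6.79509540e-04, -5.37024164e+01,  3.31641662e+01,  1.72895863e-03,
       -1.72518244e-04,  1.63749564e-05]), 'tool_pos': array([ 0.21157479, -0.48049039,  0.25030676]), 'orientation': array([1.79998410e+02, 1.32981894e-03, 2.37651553e+01]), 'contact_force': array([0.44533662, 0.10481317, 0.36512021]), 'torque': array([-0.02360582, -0.02053188,  0.02385267]), 'gripper_force': 0.0, 'opening': 0.08535459822848553}
```

View pics/top0.png

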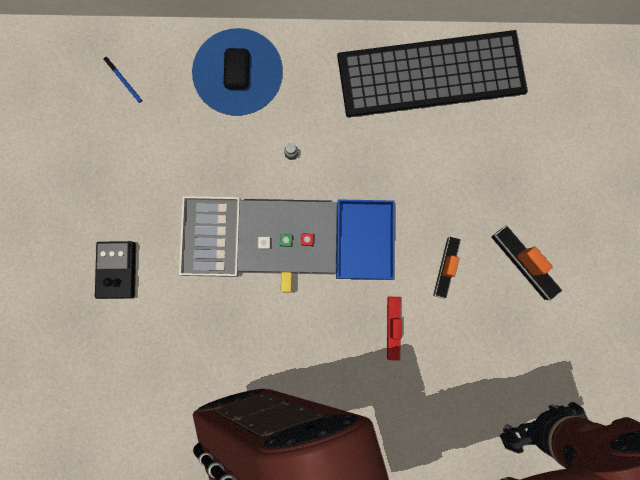

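View pics/side0.png

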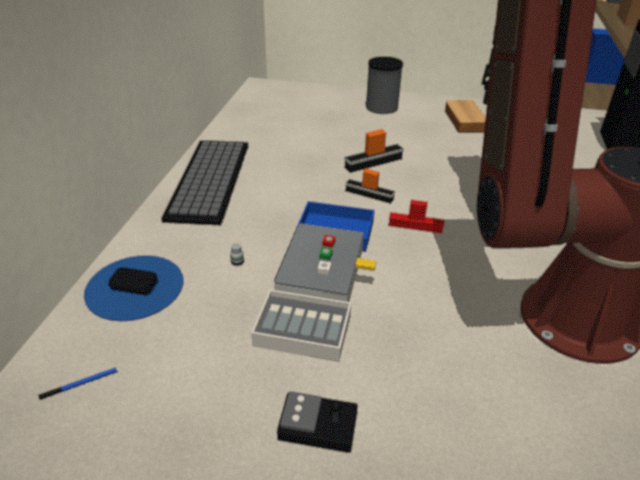

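The top view shows the blue tray at about (365,240), right of the case, and the slide tray at (210,238). The blocks are at (264,243), (286,240) and (307,239), and the tab is at (286,282).

Three things could be taken for the pusher: small orange at (450,267), large orange at (533,262), and red at (394,328). I choose the small orange one at (450,267). Next I'll check it in a crop and measure the yaws.

Run:
```python
from h import *
c=read_camera("top"); W=cloud(c); F=c["frame"]
cv2.imwrite("pics/crop.png",cv2.resize(F[180:370,370:580],None,fx=2.8,fy=2.8))
def rect(m,n):
    P=(W[m][:,:2]*1000).astype(np.float32); r=cv2.minAreaRect(P); print(n,m.sum(),np.round(r[0],1),np.round(r[1],1),round(r[2],1),"zmed",np.round(np.nanmedian(W[m][:,2]),4))
z=W[...,2];x=W[...,0];y=W[...,1]
hsv=cv2.cvtColor(F,cv2.COLOR_BGR2HSV).astype(int);H,S,V=hsv[...,0],hsv[...,1],hsv[...,2]
box=lambda a,b,d,e:(x>a)&(x<b)&(y>d)&(y<e)
b1=box(.43,.6,-.45,-.31)
rect(b1&(z>.012)&(z<.04),"blade top"); rect(b1&(z>.06),"handle"); 
b2=box(.4,.65,-.68,-.48); rect(b2&(z>.012),"large"); rect(b2&(z>.06)," large handle")
rect(box(.45,.7,-.122,.1)&(z>.056)&(z<.066)&(S<60),"lid")
rect(box(.42,.7,-.28,-.13)&(H>100)&(H<130)&(S>120),"tray")
for n,(a,b) in {"red":(-.085,-.035),"green":(-.035,.015),"white":(.02,.07)}.items(): rect(box(.5,.62,a,b)&(z>.072),n)
rect(box(.43,.52,-.06,.05)&(H>20)&(H<35)&(S>120),"tab")
rect(box(.3,.46,-.3,-.2)&(z>.012),"redpusher")
```

```text
blade top 610 [ 511.5 -378.9] [ 29.4 142.8] 75.6 zmed 0.0286
handle 206 [ 511.5 -378.2] [21.3 44.1] 75.1 zmed 0.0782
large 1869 [ 523.7 -559.9] [193.7  40. ] 39.7 zmed 0.041
 large handle 539 [ 523.6 -559.6] [61.2 29.6] 40.2 zmed 0.105
lid 6028 [575.1 -11.7] [220.1 164. ] 89.7 zmed 0.0617
tray 4300 [ 572.4 -192.7] [125.4 180. ] 89.7 zmed 0.0039
red 136 [564.9 -56.3] [25.8 26.5] 85.2 zmed 0.0782
green 137 [562.6  -9.9] [25.9 26.4] 85.7 zmed 0.0777
white 142 [547.3  38.9] [42.2 24.8] 1.4 zmed 0.0772
tab 216 [471.4 -11.5] [42.5 22.4] 0.9 zmed 0.0613
redpusher 826 [ 371.2 -255.6] [ 28.6 140.5] 89.7 zmed 0.0308
```

View pics/crop.png

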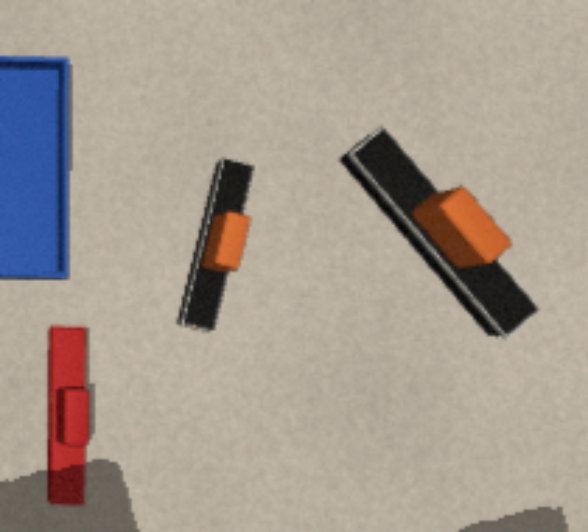

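Confirmed: the crop shows the small orange pusher, handle at crop (228,240), long axis at about -15°, centre at (0.5115, -0.3785). I'll go there with yaw 165°, which keeps the last joint near 0 for the sweep.

>>> step_arm([
  [1, 0.05, 0.004, 0.01, -0.17],
  [1, 0.1, 0.008, 0.02, -0.34],
  [1, 0.15, 0.012, 0.03, -0.51],
  [1, 0.2, 0.016, 0.04, -0.68],
  [1, 0.25, 0.02, 0.05, -0.85],
])

```text
time_s: 1.98
tool_pos: [0.45, -0.3974, 0.2]
orientation: [180.0, 0.0, 72.8]
contact_force: [-0.2, -1.0, 0.4]
opening: 0.0856
gripper_force: 0.0
```

>>> step_arm([
  [1, 0, 0, 0, -0.17],
  [1, 0, 0, 0, -0.34],
  [1, 0, 0, 0, -0.51],
  [1, 0, 0, 0, -0.68],
  [1, 0, 0, 0, -0.85],
])

```text
time_s: 2.6
tool_pos: [0.4485, -0.398, 0.2002]
orientation: [-180.0, -0.0, 121.5]
contact_force: [0.0, -1.1, -0.3]
opening: 0.0852
gripper_force: 0.0
```

>>> step_arm([
  [1, 0, 0, 0, -0.17],
  [1, 0, 0, 0, -0.34],
  [1, 0, 0, 0, -0.51],
  [1, 0, 0, 0, -0.68],
  [1, 0, 0, 0, -0.765],
])

```text
time_s: 3.22
tool_pos: [0.4485, -0.398, 0.2002]
orientation: [180.0, -0.0, 165.2]
contact_force: [-0.1, -0.4, 0.1]
opening: 0.0855
gripper_force: 0.0
```

>>> step_arm([
  [1, -0.03, 0.018, 0.02, 0],
  [1, -0.056, 0.035, 0.04, 0],
  [1, -0.056, 0.035, 0.07, 0],
  [1, -0.056, 0.035, 0.1, 0],
  [1, -0.056, 0.035, 0.12, 0],
])

```text
time_s: 3.85
tool_pos: [0.5112, -0.3782, 0.0787]
orientation: [180.0, -0.1, 165.0]
contact_force: [-0.7, -0.3, 0.6]
opening: 0.0855
gripper_force: 0.0
```

>>> step_arm([
  [1, 0, 0, 0.012, 0],
  [1, 0, 0, 0.024, 0],
  [-1, 0, 0, 0.024, 0],
  [-1, 0, 0, 0.024, 0],
  [-1, 0, 0, 0.024, 0],
], force=60)

```text
time_s: 4.47
tool_pos: [0.5119, -0.3791, 0.0571]
orientation: [-180.0, 0.1, 165.0]
contact_force: [0.1, 0.7, -0.1]
opening: 0.0324
gripper_force: 0.0
```

>>> step_arm([
  [-1, 0, 0, 0, 0],
  [-1, 0, 0, 0, 0],
  [-1, 0, 0, 0, 0],
])

```text
time_s: 4.85
tool_pos: [0.512, -0.3791, 0.057]
orientation: [-180.0, 0.1, 165.0]
contact_force: [-0.6, -0.7, 5.3]
opening: 0.0189
gripper_force: 59.8
```

>>> step_arm([
  [-1, 0, 0, -0.02, 0],
  [-1, 0, 0, -0.05, 0],
  [-1, 0, 0, -0.08, 0],
  [-1, 0, 0, -0.11, 0],
  [-1, 0, 0, -0.14, 0],
])

```text
time_s: 5.48
tool_pos: [0.5113, -0.3784, 0.1969]
orientation: [180.0, -0.0, 165.0]
contact_force: [0.3, -0.2, -1.3]
opening: 0.0196
gripper_force: 58.9
```

>>> step_arm([
  [-1, 0, 0, 0, -0.09],
  [-1, 0, 0, 0, -0.18],
  [-1, 0, 0, 0, -0.262],
  [-1, 0, 0, 0, -0.262],
])

```text
time_s: 5.98
tool_pos: [0.5113, -0.3785, 0.1959]
orientation: [180.0, -0.0, 180.0]
contact_force: [0.4, 0.8, -1.4]
opening: 0.0195
gripper_force: 58.9
```

Run:
```python
from h import *
s=read_state();print({k:np.round(s[k],4) for k in("tool_pos","orientation","contact_force","opening","joint_pos")})
c=read_camera("side");W=cloud(c)
cv2.imwrite("pics/s1.png",cv2.resize(c["frame"][100:340,240:480],None,fx=2.4,fy=2.4))
W=cloud(read_camera("top"));T=s["tool_pos"]
m=(abs(W[...,0]-T[0])<.1)&(abs(W[...,1]-T[1])<.05)&(W[...,2]>T[2]-.04)&(W[...,2]<T[2]-.015)
r=cv2.minAreaRect((W[m][:,:2]*1000).astype(np.float32));print(m.sum(),r,np.nanmedian(W[m][:,2]))
```

```text
{'tool_pos': array([ 0.5113, -0.3785,  0.1959]), 'orientation': array([ 1.799662e+02, -3.690000e-02,  1.799794e+02]), 'contact_force': array([ 0.3782,  0.8259, -1.4101]), 'opening': np.float64(0.0195), 'joint_pos': array([-4.30875e+01,  3.06573e+01,  4.51720e+00,  6.39098e+01,
       -5.00000e-04, -4.30669e+01])}
288 ((536.2261352539062, -376.64654541015625), (27.307994842529297, 90.22947692871094), 87.98067474365234) 0.16767870363233062
```

View pics/s1.png

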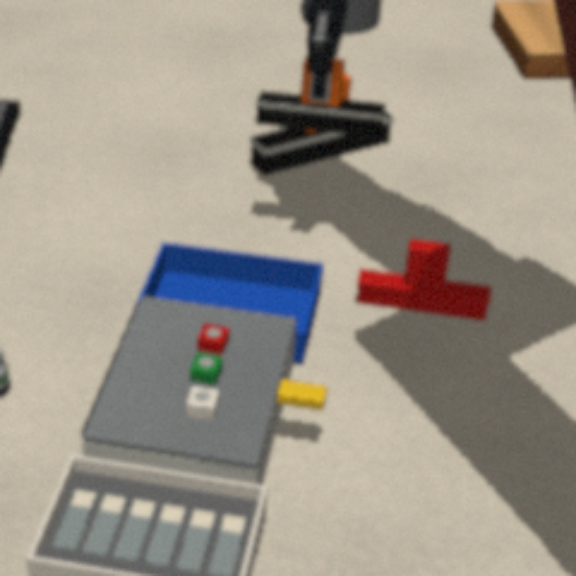

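The crop shows the pusher held level at (320,100), with the blocks still on the lid at (213,336), (206,366) and (202,401). I'll carry it over to the far end of the lid.

>>> step_arm([
  [-1, -0.01, 0.03, 0, 0],
  [-1, -0.02, 0.08, 0, 0],
  [-1, -0.03, 0.13, 0, 0],
  [-1, -0.04, 0.18, 0, 0],
  [-1, -0.054, 0.23, 0, 0],
])

```text
time_s: 6.7
tool_pos: [0.5656, -0.1472, 0.1964]
orientation: [-180.0, 0.0, 179.9]
contact_force: [0.2, 0.1, -2.1]
opening: 0.0193
gripper_force: 59.0
```

>>> step_arm([
  [-1, 0, 0.05, 0, 0],
  [-1, 0, 0.1, 0, 0],
  [-1, 0, 0.15, 0, 0],
  [-1, 0, 0.2, 0, 0],
  [-1, 0, 0.231, 0, 0],
])

```text
time_s: 7.32
tool_pos: [0.5652, 0.0846, 0.1963]
orientation: [180.0, -0.0, -180.0]
contact_force: [0.3, -0.3, -2.2]
opening: 0.019
gripper_force: 59.1
```

>>> step_arm([
  [-1, 0, 0, 0.02, 0],
  [-1, 0, 0, 0.04, 0],
  [-1, 0, 0, 0.055, 0],
  [-1, 0, 0, 0.062, 0],
  [-1, 0, 0, 0.062, 0],
])

```text
time_s: 7.95
tool_pos: [0.5654, 0.0822, 0.1341]
orientation: [180.0, -0.0, 180.0]
contact_force: [1.0, -0.4, -0.8]
opening: 0.0192
gripper_force: 59.1
```

Run:
```python
from h import *
s=read_state();print({k:np.round(s[k],4) for k in("tool_pos","orientation","contact_force")})
c=read_camera("side")
cv2.imwrite("pics/s2.png",cv2.resize(c["frame"][160:400,220:460],None,fx=2.4,fy=2.4))
for k in range(3):print(k,[(np.round(r["xyz"],3),round(r["p"],2)) for r in place_of(f"block{k}_center","side")[:2]])
```

```text
{'tool_pos': array([0.5654, 0.0822, 0.1341]), 'orientation': array([ 1.799995e+02, -2.730000e-02,  1.799787e+02]), 'contact_force': array([ 0.9724, -0.3938, -0.8123])}
0 [(array([ 0.566, -0.057,  0.07 ]), 0.71)]
1 [(array([ 0.562, -0.011,  0.071]), 0.52)]
2 []
```

View pics/s2.png

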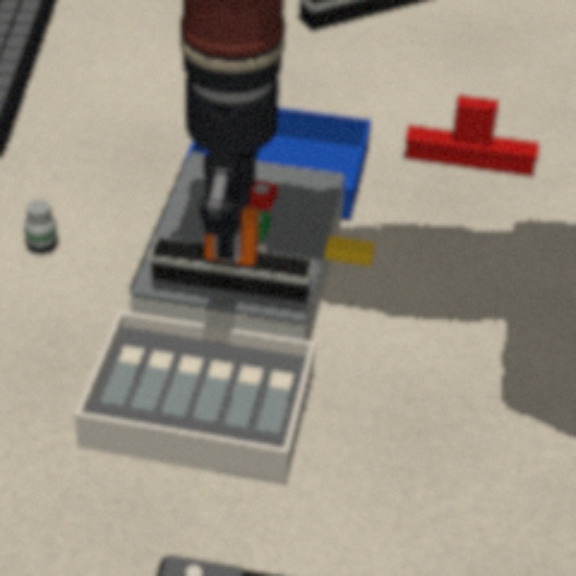

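The blade hangs level over the near end of the lid, at crop (230,270), behind the white block. I'll lower it close to the lid and sweep.

>>> step_arm([
  [-1, 0, 0, 0.005, 0],
  [-1, 0, 0, 0.009, 0],
  [-1, 0, 0, 0.009, 0],
])

```text
time_s: 8.52
tool_pos: [0.5652, 0.0823, 0.1248]
orientation: [-180.0, -0.0, -180.0]
contact_force: [-0.7, 0.0, -1.8]
opening: 0.0195
gripper_force: 59.1
```

>>> step_arm([
  [-1, 0, -0.01, 0, 0],
  [-1, 0, -0.025, 0, 0],
  [-1, 0, -0.042, 0, 0],
  [-1, 0, -0.06, 0, 0],
  [-1, 0, -0.078, 0, 0],
])

```text
time_s: 9.15
tool_pos: [0.5655, 0.0027, 0.1253]
orientation: [-180.0, 0.0, 180.0]
contact_force: [-0.0, 0.5, -1.5]
opening: 0.0198
gripper_force: 59.1
```

>>> step_arm([
  [-1, 0, -0.018, 0, 0],
  [-1, 0, -0.036, 0, 0],
  [-1, 0, -0.054, 0, 0],
  [-1, 0, -0.072, 0, 0],
  [-1, 0, -0.09, 0, 0],
])

```text
time_s: 9.78
tool_pos: [0.5655, -0.0869, 0.1253]
orientation: [-180.0, 0.0, -180.0]
contact_force: [0.0, 0.7, -0.7]
opening: 0.0195
gripper_force: 59.1
```

Run:
```python
from h import *
s=read_state();print({k:np.round(s[k],4) for k in("tool_pos","orientation","contact_force","opening")})
c=read_camera("side")
cv2.imwrite("pics/s3.png",cv2.resize(c["frame"][160:400,220:460],None,fx=2.4,fy=2.4))
for k in range(3):print(k,[(np.round(r["xyz"],3),round(r["p"],2)) for r in place_of(f"block{k}_center","side")[:2]])
```

```text
{'tool_pos': array([ 0.5655, -0.0869,  0.1253]), 'orientation': array([-1.799964e+02,  7.000000e-04, -1.799887e+02]), 'contact_force': array([ 0.0248,  0.6635, -0.7083]), 'opening': np.float64(0.0195)}
0 []
1 []
2 []
```

View pics/s3.png

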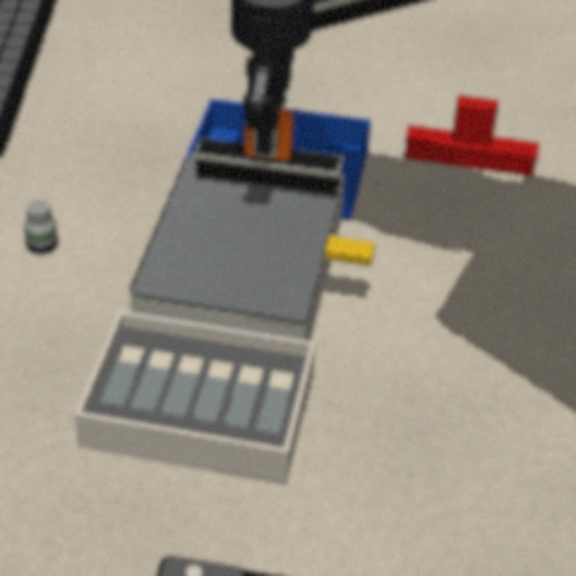

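The lid is clear behind the blade, at crop (268,170). I'll finish the push, rise, and move aside.

>>> step_arm([
  [-1, 0, -0.018, 0, 0],
  [-1, 0, -0.036, 0, 0],
  [-1, 0, -0.054, 0, 0],
  [-1, 0, -0.07, 0, 0],
  [-1, 0, -0.07, 0, 0],
])

```text
time_s: 10.6
tool_pos: [0.5655, -0.1572, 0.1252]
orientation: [-180.0, 0.0, 179.9]
contact_force: [0.1, 0.6, -1.9]
opening: 0.0194
gripper_force: 59.1
```

>>> step_arm([
  [-1, 0, 0, -0.03, 0],
  [-1, 0, 0, -0.06, 0],
  [-1, 0, -0.03, -0.07, 0],
  [-1, 0.01, -0.08, -0.07, 0],
  [-1, 0.02, -0.13, -0.07, 0],
])

```text
time_s: 11.22
tool_pos: [0.5456, -0.2863, 0.1956]
orientation: [180.0, 0.0, -179.9]
contact_force: [1.3, 0.1, -2.4]
opening: 0.0191
gripper_force: 59.1
```

>>> step_arm([
  [-1, 0.01, -0.05, 0, 0],
  [-1, 0.02, -0.085, 0, 0],
  [-1, 0.03, -0.085, 0, 0],
  [-1, 0.035, -0.085, 0, 0],
])

```text
time_s: 11.72
tool_pos: [0.51, -0.3698, 0.1951]
orientation: [179.9, -0.0, -180.0]
contact_force: [0.3, -0.0, -1.8]
opening: 0.0196
gripper_force: 59.3
```

Run:
```python
from h import *
s=read_state();print({k:np.round(s[k],4) for k in("tool_pos","orientation","contact_force","opening")})
c=read_camera("top");F=c["frame"];W=cloud(c)
cv2.imwrite("pics/t4.png",cv2.resize(F[180:350,270:470],None,fx=3,fy=3))
for cam in("top","side"):
  if cam=="side": read_camera("side")
  for k in range(3):print(k,[(np.round(r["xyz"],3),round(r["p"],2)) for r in place_of(f"block{k}_center",cam)[:2]])
m=(W[...,0]>.49)&(W[...,0]<.65)&(W[...,1]<-.14)&(W[...,1]>-.25)&(W[...,2]>.012)&(W[...,2]<.09)
print(m.sum(),np.nanmax(W[m][:,2]))
```

```text
{'tool_pos': array([ 0.51  , -0.3698,  0.1951]), 'orientation': array([ 1.799362e+02, -3.140000e-02, -1.799872e+02]), 'contact_force': array([ 0.3211, -0.0496, -1.8045]), 'opening': np.float64(0.0196)}
0 [(array([ 0.569, -0.182,  0.008]), 0.58)]
1 [(array([ 0.562, -0.15 ,  0.015]), 0.57)]
2 [(array([ 0.556, -0.134,  0.042]), 0.41)]
0 []
1 []
2 []
228 0.05472254737029926
```

View pics/t4.png

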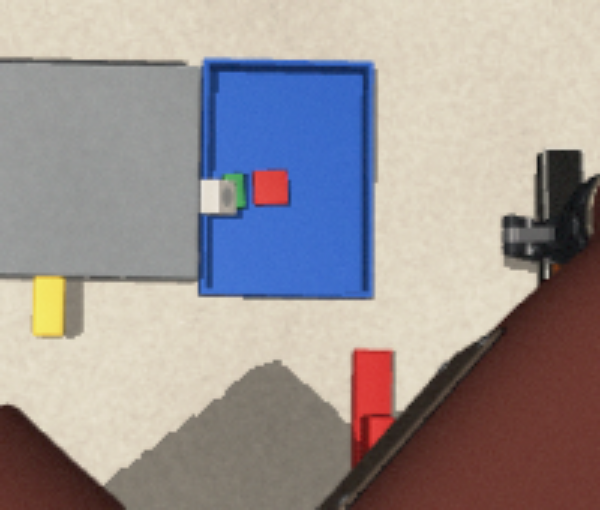

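The red block lies in the tray at crop (270,188) and the green at (235,190). The white one, at (217,197), is perched on the near wall against the green. I'll measure its tilt.

Run:
```python
from h import *
c=read_camera("top");W=cloud(c);F=c["frame"]
for v in range(238,252,2):
  print(v,[(round(W[v,u,0]*1000),round(W[v,u,1]*1000),round(W[v,u,2]*1000)) for u in range(334,353,2)])
print(F[246,334:353].tolist())
```

```text
238 [(570, -117, 62), (577, -124, -1), (573, -127, 37), (577, -133, 1), (577, -138, 4), (574, -141, 33), (574, -146, 31), (574, -150, 34), (575, -155, 26), (578, -162, -4)]
240 [(565, -117, 67), (572, -124, 1), (567, -127, 50), (566, -131, 58), (567, -135, 54), (567, -140, 50), (568, -145, 40), (570, -151, 26), (570, -155, 28), (573, -161, 4)]
242 [(561, -117, 60), (568, -124, -4), (563, -127, 48), (562, -131, 56), (561, -135, 61), (563, -140, 49), (564, -145, 39), (564, -150, 41), (566, -155, 24), (568, -161, 6)]
244 [(556, -117, 64), (563, -124, 4), (558, -127, 50), (558, -131, 51), (557, -135, 56), (558, -140, 54), (558, -145, 50), (559, -150, 39), (561, -155, 25), (563, -161, 1)]
246 [(552, -117, 60), (558, -124, 1), (553, -127, 49), (553, -131, 53), (553, -136, 54), (554, -140, 49), (554, -145, 44), (555, -150, 33), (555, -155, 37), (558, -161, 9)]
248 [(547, -117, 62), (554, -124, -4), (549, -127, 48), (548, -131, 57), (548, -136, 55), (549, -140, 49), (550, -145, 42), (550, -150, 39), (551, -155, 31), (554, -161, 2)]
250 [(543, -117, 60), (549, -124, -2), (544, -127, 47), (544, -131, 50), (543, -135, 60), (544, -140, 49), (545, -145, 44), (546, -150, 37), (549, -157, 1), (549, -161, 2)]
[[154, 155, 151], [148, 148, 147], [126, 128, 129], [221, 229, 233], [209, 221, 229], [209, 222, 228], [209, 222, 229], [214, 224, 231], [218, 227, 234], [152, 161, 170], [132, 137, 138], [119, 123, 124], [122, 125, 126], [133, 143, 146], [130, 157, 140], [98, 172, 83], [96, 163, 76], [90, 118, 52], [134, 71, 39]]
```

The white block is tilted about 50° with its top corner at y=-0.134, z=0.057. I'll press that corner with the blade's underside while dragging into the tray.

>>> step_arm([
  [-1, -0.01, 0.04, 0, 0],
  [-1, -0.02, 0.09, 0, 0],
  [-1, -0.03, 0.14, 0, 0],
  [-1, -0.04, 0.19, 0, 0],
  [-1, -0.048, 0.228, 0, 0],
])

```text
time_s: 12.8
tool_pos: [0.5589, -0.1406, 0.1955]
orientation: [180.0, 0.0, -179.9]
contact_force: [-0.2, -0.2, -1.8]
opening: 0.0192
gripper_force: 59.3
```

>>> step_arm([
  [-1, 0, 0, 0.025, 0],
  [-1, 0, 0, 0.05, 0],
  [-1, 0, 0, 0.068, 0],
  [-1, 0, 0, 0.076, 0],
  [-1, 0, 0, 0.076, 0],
])

```text
time_s: 13.42
tool_pos: [0.5585, -0.1426, 0.1192]
orientation: [180.0, -0.0, -180.0]
contact_force: [0.2, 0.1, -2.2]
opening: 0.0196
gripper_force: 59.3
```

>>> step_arm([
  [-1, 0, -0.002, 0.003, 0],
  [-1, 0, -0.005, 0.006, 0],
  [-1, 0, -0.009, 0.008, 0],
  [-1, 0, -0.014, 0.01, 0],
  [-1, 0, -0.02, 0.012, 0],
])

```text
time_s: 14.05
tool_pos: [0.561, -0.1654, 0.1118]
orientation: [-179.7, 0.4, 180.0]
contact_force: [-7.7, -4.6, 40.9]
opening: 0.0194
gripper_force: 65.2
```

Run:
```python
from h import *
c=read_camera("side")
for k in range(3):print(k,[(np.round(r["xyz"],3),round(r["p"],2)) for r in place_of(f"block{k}_center","side")[:2]])
read_camera("top")
for k in range(3):print(k,[(np.round(r["xyz"],3),round(r["p"],2)) for r in place_of(f"block{k}_center","top")[:2]])
```

```text
0 []
1 []
2 [(array([0.493, 0.383, 0.   ]), 0.74), (array([ 0.558, -0.145,  0.044]), 0.6)]
0 []
1 []
2 []
```

>>> step_arm([
  [-1, 0, -0.004, -0.003, 0],
  [-1, 0, -0.012, -0.003, 0],
  [-1, 0, -0.02, -0.003, 0],
  [-1, 0, -0.03, -0.003, 0],
  [-1, 0, -0.04, -0.003, 0],
])

```text
time_s: 15.08
tool_pos: [0.5583, -0.2034, 0.1098]
orientation: [180.0, -0.0, -180.0]
contact_force: [0.9, 0.8, -1.7]
opening: 0.0194
gripper_force: 59.4
```

>>> step_arm([
  [-1, 0, 0, -0.03, 0],
  [-1, 0, 0, -0.06, 0],
  [-1, 0, -0.04, -0.087, 0],
  [-1, 0, -0.09, -0.087, 0],
  [-1, 0, -0.13, -0.087, 0],
])

```text
time_s: 15.7
tool_pos: [0.5584, -0.335, 0.1975]
orientation: [-180.0, 0.0, 180.0]
contact_force: [0.4, 0.5, -1.7]
opening: 0.0193
gripper_force: 59.5
```

Run:
```python
from h import *
c=read_camera("top");F=c["frame"];W=cloud(c)
cv2.imwrite("pics/t5.png",cv2.resize(F[180:350,270:470],None,fx=3,fy=3))
for k in range(3):print(k,[(np.round(r["xyz"],3),round(r["p"],2)) for r in place_of(f"block{k}_center","top")[:2]])
for v in range(236,254,3):
  print(v,[(round(W[v,u,1]*1000),round(W[v,u,2]*1000)) for u in range(334,372,2)])
s=read_state();print({k:np.round(s[k],4) for k in("tool_pos","orientation","contact_force","opening")})
```

```text
0 [(array([ 0.569, -0.182,  0.008]), 0.46)]
1 [(array([ 0.56 , -0.15 ,  0.017]), 0.48)]
2 [(array([ 0.536, -0.163,  0.017]), 0.67)]
236 [(-117, 59), (-122, 63), (-127, 36), (-133, 3), (-138, 5), (-143, 2), (-147, -3), (-152, 3), (-157, -3), (-161, 2), (-166, 3), (-171, 1), (-175, 2), (-180, 3), (-185, 2), (-190, -2), (-194, 6), (-199, 3), (-203, 7)]
239 [(-117, 67), (-124, -2), (-127, 39), (-133, 7), (-138, 8), (-141, 32), (-146, 29), (-151, 25), (-155, 31), (-161, 7), (-165, 12), (-169, 27), (-174, 18), (-179, 17), (-183, 20), (-188, 18), (-194, 8), (-199, 1), (-203, 8)]
242 [(-117, 61), (-124, 4), (-127, 41), (-133, 6), (-138, 4), (-141, 25), (-146, 21), (-151, 27), (-155, 32), (-161, 6), (-166, 6), (-170, 18), (-174, 25), (-179, 21), (-183, 21), (-188, 17), (-194, 0), (-199, 2), (-203, 2)]
245 [(-117, 61), (-124, 0), (-127, 42), (-133, 3), (-138, 3), (-142, 17), (-146, 30), (-151, 28), (-155, 34), (-161, 5), (-166, 4), (-170, 19), (-174, 23), (-179, 20), (-184, 17), (-188, 21), (-194, 5), (-198, 9), (-204, -3)]Traceback (most recent call last):
  File "<stdin>", line 6, in <module>
ValueError: cannot convert float NaN to integer
```

View pics/t5.png

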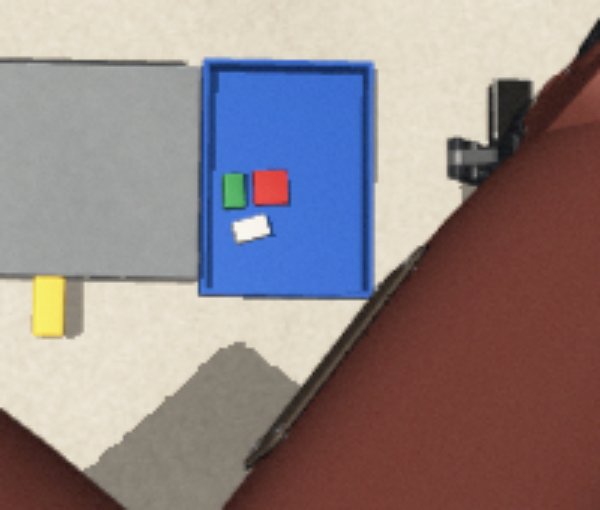

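All three blocks are in the blue tray: red at crop (270,188), green at (234,190), white at (251,228). Now I'll stand the pusher down.

>>> step_arm([
  [-1, 0.03, -0.03, 0, 0],
  [-1, 0.055, -0.035, 0.02, 0],
  [-1, 0.055, -0.035, 0.06, 0],
  [-1, 0.055, -0.035, 0.1, 0],
  [-1, 0.055, -0.035, 0.125, 0],
])

```text
time_s: 16.52
tool_pos: [0.5029, -0.3658, 0.0704]
orientation: [179.9, -0.1, -179.9]
contact_force: [-0.0, -0.3, -1.6]
opening: 0.0193
gripper_force: 59.7
```

>>> step_arm([
  [-1, 0, 0, 0.006, 0],
  [-1, 0, 0, 0.009, 0],
  [-1, 0, 0, 0.009, 0],
])

```text
time_s: 16.9
tool_pos: [0.5042, -0.3679, 0.0643]
orientation: [-179.9, 0.1, -180.0]
contact_force: [-0.1, 0.4, -2.4]
opening: 0.0194
gripper_force: 59.6
```

Run:
```python
from h import *
s=read_state();print({k:np.round(s[k],4) for k in("tool_pos","orientation","contact_force","opening")})
W=cloud(read_camera("top"));T=s["tool_pos"]
m=(abs(W[...,0]-T[0]-.045)<.02)&(abs(W[...,1]-T[1])<.009)
print(m.sum(),np.nanpercentile(W[m][:,2],[10,30,50,70]))
```

```text
{'tool_pos': array([ 0.5042, -0.3679,  0.0643]), 'orientation': array([-1.799441e+02,  6.430000e-02, -1.799674e+02]), 'contact_force': array([-0.073 ,  0.3601, -2.4055]), 'opening': np.float64(0.0194)}
314 [0.03477651 0.04001407 0.52183622 0.52885325]
```

Blade top is at about 0.037, so roughly 7 mm to go.

>>> step_arm([
  [-1, 0, 0, 0.003, 0],
  [-1, 0, 0, 0.006, 0],
  [-1, 0, 0, 0.006, 0],
])

```text
time_s: 17.32
tool_pos: [0.5037, -0.3678, 0.0573]
orientation: [-180.0, 0.0, -180.0]
contact_force: [-0.1, -0.6, -1.7]
opening: 0.0192
gripper_force: 59.6
```

>>> step_arm([
  [-1, 0, 0, 0.001, 0],
  [-1, 0, 0, 0.001, 0],
])

```text
time_s: 17.58
tool_pos: [0.5036, -0.3678, 0.057]
orientation: [-180.0, 0.0, -180.0]
contact_force: [-3.1, 2.2, 6.8]
opening: 0.0191
gripper_force: 60.8
```

>>> step_arm([
  [0.3, 0, 0, 0, 0],
  [1, 0, 0, 0, 0],
  [1, 0, 0, 0, 0],
  [1, 0, 0, 0, 0],
  [1, 0, 0, 0, 0],
], force=20)

```text
time_s: 18.2
tool_pos: [0.5035, -0.3677, 0.0562]
orientation: [180.0, -0.0, -180.0]
contact_force: [0.4, 0.2, 0.4]
opening: 0.0852
gripper_force: 0.0
```

>>> step_arm([
  [1, 0, 0, -0.03, 0],
  [1, 0, 0, -0.07, 0],
  [1, 0, 0, -0.11, 0],
  [1, 0.01, 0.03, -0.12, 0],
  [1, 0.03, 0.08, -0.12, 0],
])

```text
time_s: 18.82
tool_pos: [0.4743, -0.2884, 0.1773]
orientation: [-179.9, 0.2, 179.9]
contact_force: [0.9, 1.0, 0.1]
opening: 0.0853
gripper_force: 0.0
```

Run:
```python
from h import *
s=read_state();print({k:np.round(s[k],4) for k in("tool_pos","orientation","contact_force","opening")})
c=read_camera("side")
cv2.imwrite("pics/s6.png",cv2.resize(c["frame"][120:360,240:480],None,fx=2.4,fy=2.4))
print([(np.round(r["xyz"],3),round(r["p"],2)) for r in place_of("lid_tab","side")[:2]])
print([(np.round(r["xyz"],3),round(r["p"],2)) for r in place_of("pusher","side")[:3]])
```

```text
{'tool_pos': array([ 0.4743, -0.2884,  0.1773]), 'orientation': array([-1.798808e+02,  1.505000e-01,  1.799357e+02]), 'contact_force': array([0.911 , 1.0458, 0.0542]), 'opening': np.float64(0.0853)}
[(array([ 0.467, -0.014,  0.057]), 0.78), (array([0.495, 0.383, 0.003]), 0.29)]
[(array([ 0.501, -0.364,  0.007]), 0.89), (array([ 0.378, -0.256, -0.002]), 0.59), (array([ 0.524, -0.558, -0.   ]), 0.58)]
```

View pics/s6.png

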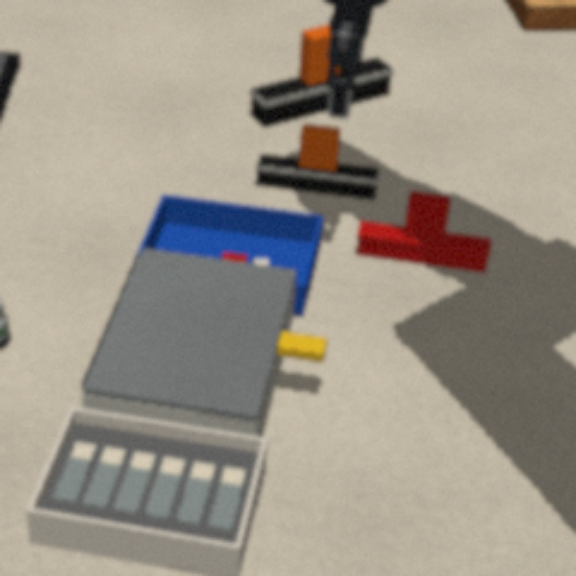

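The pusher stands upright at crop (318,175), clear of everything. On to the tab.

>>> step_arm([
  [1, 0.002, 0.05, 0, 0],
  [1, 0.004, 0.1, 0, 0],
  [1, 0.006, 0.16, 0, 0],
  [1, 0.008, 0.22, 0, 0],
  [1, 0.008, 0.277, 0, 0],
])

```text
time_s: 19.6
tool_pos: [0.4664, -0.0096, 0.1766]
orientation: [-180.0, 0.1, 180.0]
contact_force: [0.7, -0.6, -0.4]
opening: 0.0852
gripper_force: 0.0
```

>>> step_arm([
  [1, 0, 0, 0.03, 0],
  [1, 0, 0, 0.06, 0],
  [1, 0, 0, 0.09, 0],
  [1, 0, 0, 0.11, 0],
  [1, 0, 0, 0.117, 0],
])

```text
time_s: 20.23
tool_pos: [0.4658, -0.0111, 0.0584]
orientation: [180.0, -0.1, 180.0]
contact_force: [-1.2, -0.6, -0.1]
opening: 0.0853
gripper_force: 0.0
```

>>> step_arm([
  [-1, 0, 0, 0, 0],
  [-1, 0, 0, 0, 0],
  [-1, 0, 0, 0, 0],
  [-1, 0, 0, 0, 0],
  [-1, 0, 0, 0, 0],
], force=25)

```text
time_s: 20.85
tool_pos: [0.466, -0.0108, 0.0597]
orientation: [-180.0, 0.1, -180.0]
contact_force: [0.7, -0.5, 1.8]
opening: 0.0235
gripper_force: 31.6
```

>>> step_arm([
  [-1, -0.0015, 0, -0.02, 0],
  [-1, -0.005, 0, -0.039, 0],
  [-1, -0.0105, 0, -0.058, 0],
  [-1, -0.018, 0, -0.076, 0],
  [-1, -0.0275, 0, -0.0935, 0],
])

```text
time_s: 21.48
tool_pos: [0.4923, -0.0109, 0.1529]
orientation: [-180.0, -0.1, 180.0]
contact_force: [2.3, -1.8, -5.6]
opening: 0.0231
gripper_force: 30.5
```

>>> step_arm([
  [-1, -0.011, 0, -0.0165, 0],
  [-1, -0.024, 0, -0.0315, 0],
  [-1, -0.038, 0, -0.045, 0],
  [-1, -0.054, 0, -0.057, 0],
  [-1, -0.0705, 0, -0.0675, 0],
])

```text
time_s: 22.1
tool_pos: [0.5626, -0.0112, 0.22]
orientation: [-179.9, -0.2, 180.0]
contact_force: [0.6, -3.7, -7.6]
opening: 0.0231
gripper_force: 31.5
```

>>> step_arm([
  [-1, 0, 0, 0, 0],
  [-1, 0, 0, 0, 0],
  [-1, 0, 0, 0, 0],
  [-1, 0, 0, 0, 0],
])

```text
time_s: 22.6
tool_pos: [0.5632, -0.0112, 0.2202]
orientation: [-179.9, 0.0, 180.0]
contact_force: [0.1, -4.9, 0.4]
opening: 0.0232
gripper_force: 32.3
```

Run:
```python
from h import *
s=read_state();print({k:np.round(s[k],4) for k in("tool_pos","orientation","contact_force","opening","gripper_force")})
c=read_camera("side");F=c["frame"]
cv2.imwrite("pics/s7.png",cv2.resize(F[120:360,240:480],None,fx=2.4,fy=2.4))
W=cloud(c)
for cam in("side","top"):
  if cam=="top": c=read_camera("top");W=cloud(c)
  x,y,z=W[...,0],W[...,1],W[...,2]
  m=(x>.5)&(x<.68)&(((y>.035)&(y<.09))|((y<-.06)&(y>-.115)))&(z>.075)&(z<.21)
  if m.sum()>50:
    P=np.stack([x[m],z[m]],1);vx,vy,_,_=cv2.fitLine(P.astype(np.float32),cv2.DIST_HUBER,0,.01,.01).ravel();print(cam,m.sum(),np.degrees(np.arctan2(-vy,vx)))
  for k in("block0_center","block1_center","block2_center","pusher","handset","objective","lid_tab"):print(k,[(np.round(r["xyz"],3),round(r["p"],2)) for r in place_of(k,cam)[:1]])
```

```text
{'tool_pos': array([ 0.5632, -0.0112,  0.2202]), 'orientation': array([-1.799415e+02,  2.200000e-02,  1.799902e+02]), 'contact_force': array([ 0.1446, -4.9052,  0.4245]), 'opening': np.float64(0.0232), 'gripper_force': np.float64(32.275)}
side 469 58.42232
block0_center [(array([ 0.572, -0.178,  0.011]), 0.48)]
block1_center []
block2_center [(array([ 0.532, -0.162,  0.019]), 0.6)]
pusher [(array([ 0.376, -0.256,  0.003]), 0.75)]
handset [(array([0.494, 0.379, 0.001]), 0.9)]
objective [(array([ 0.779, -0.012,  0.002]), 0.76)]
lid_tab [(array([ 0.557, -0.01 ,  0.214]), 0.68)]
top 652 58.119286
block0_center [(array([ 0.568, -0.181,  0.013]), 0.67)]
block1_center [(array([ 0.562, -0.151,  0.011]), 0.64)]
block2_center [(array([ 0.53 , -0.16 ,  0.017]), 0.38)]
pusher [(array([ 0.371, -0.262, -0.001]), 0.97)]
handset [(array([0.493, 0.384, 0.001]), 0.7)]
objective [(array([ 0.782, -0.014,  0.   ]), 0.68)]
lid_tab []
```

View pics/s7.png

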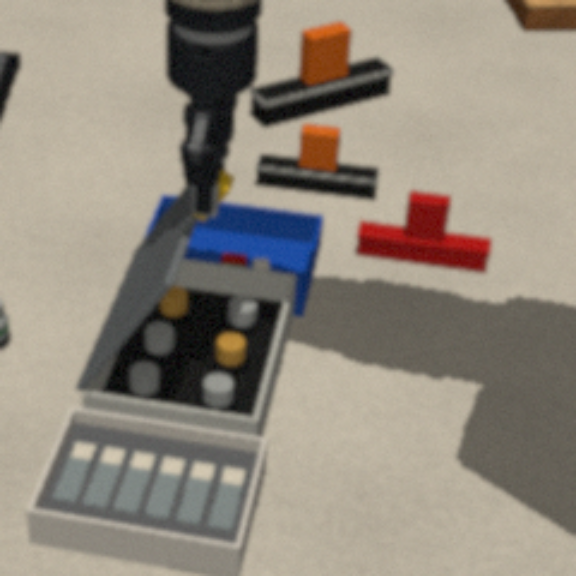

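The lid is held open at about 58–60° by the tab at crop (222,185). The pusher is upright at (318,175), and the blocks are in the tray. Handing in.

```bash
python3 -c "
from cell import hand_in
print(hand_in())"
```

```text
the job is handed in; nothing more can be done
None
```

The job is handed in, with no verdict returned: the three blocks are in the blue tray, the pusher is standing clear on the bench, and the gripper is holding the lid at about 58° from shut (measured by both cameras). The white block first caught on the tray wall, and I pressed it in with the pusher blade.

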